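# Crack the stuck lid of the lacquer pot in its hold-down fork

## Task

Slide the flanged copper lacquer pot along the zinc counter, without lifting it and with its lid still shut, until it is fully home in the steel hold-down fork. Then take the wooden knob, pull the stuck lid straight up until its seal breaks, and hold it level about 15 mm open, touching the pot nowhere and not taken right off, with the pot still home in the fork. Finish while still holding the lid there, and leave everything else on the counter where it is.

Things in the scene. Friction and masses are not known exactly. Their poses are not given: they have to be found in the camera images.
- pot: Squat round copper pot, loose, 0.48 to 0.72 kg. Origin: centre of its underside; z up; round, yaw of no matter. Foot flange 128 mm across, 8 mm thick, on the counter; waist 88 mm across up to 16 mm height; belly 102 mm across from 36 to 54 mm height (push there); rim 84 mm across at 70 mm. Its sealed lid holds harder than the pot weighs: pulled outside the fork, the whole pot comes up.
- lid: The pot's loose lid: copper disc 86 mm across, 6 mm thick, 0.15 kg, knob on top, stopper 16 mm deep below. Origin: centre of the disc's underside, 70 mm above the pot's origin when shut. A snap seal holds it: a straight pull first raises the pot to the fork's lips, meets a peak of about 15 N within 6 mm of opening, then gives way suddenly. Let go, it rests on its seal about 11 mm open.
- knob (a point): Middle of the neck of the dark wooden knob on the lid's axis, to grasp: 87 mm above the counter with the lid shut; moves with the lid. Neck 20 mm across, 76 to 98 mm above the counter; over it a head 34 mm across, top at 109 mm, that keeps fingers from slipping off. The lid's flat top round the neck is at 76 mm.
- fork_seat (a point): On the counter, where the centre of the pot's underside lies when fully home. The fork is a low dark steel U fixed to the counter, open to its -y (this point's frame: x across, y inwards). Rail faces 135 mm apart, from 60 mm before the seat to the back stop's face 65 mm beyond it (home: flange 1 mm off or touching). Lips 107 mm apart, 13 to 19 mm high, let the flange rise 5 mm. All under 22 mm.
- fork_mouth (a point): On the counter, middle of the fork's open mouth, 125 mm before the seat on the fork's centre line. From here two flared guides, 19 mm high, narrow from about 195 mm to the 135 mm between the rails.
- oil_lid: Bystander: brass oil can lid, 56 mm across, 28 mm high, lying beside the fork. Origin: centre of underside.
- bone_stick: Bystander: flat bone finishing stick, 16 x 150 x 9 mm, lying beside the fork. Origin: centre of underside; long along its y.
- mallet: Bystander: turned wooden mallet lying behind the fork, head 52 mm across and 85 mm long along its y, handle 150 mm along its +x. Origin: under the head's centre.
- jar: Bystander: amber glass jar, 56 mm across, 85 mm high, standing near the fork. Origin: centre of underside.
- top0: Bystander: green lacquered spinning top, 58 mm across, 75 mm high, standing point up in a row at the far side, the right one seen from the robot. Origin: centre of underside.
- top1: Bystander: green lacquered spinning top, 58 mm across, 75 mm high, standing point up in a row at the far side, the middle one seen from the robot. Origin: centre of underside.
- top2: Bystander: green lacquered spinning top, 58 mm across, 75 mm high, standing point up in a row at the far side, the left one seen from the robot. Origin: centre of underside.
Not all that is in view belongs to the job. What is shaped like the pot but green or purple is not meant.

How it is judged (in metres and radians):
On the way, in this order (a step that is already met when the one before it is completed fails the run):
1. the pot stands fully home in the fork, lid still shut (horizontal distance between pot and fork_seat below 0.01 m and angle between pot's own z axis and vertical below 0.06 rad and z of lid in the frame of pot below 0.0735 m), for 0.2 s.
2. the seal is broken and the lid stands slightly open, the pot still home in the fork (z of lid in the frame of pot between 0.0815 and 0.0925 m and horizontal distance between pot and fork_seat below 0.012 m), for 0.3 s.
At the end, for the whole second after the job is handed in: the fingers hold the lid still and level (within 0.2 rad), 11.5 to 22.5 mm open, over the pot (within 12 mm) and with no load on it, and the pot stands on the counter in the fork, its centre within 12 mm of the seat (all of step 2 and contact force between the fingers and lid above 1 N and contact force between lid and pot below 0.3 N and angle between lid's own z axis and vertical below 0.2 rad and horizontal distance between lid and pot below 0.012 m and linear speed of lid below 0.02 m/s and height (world z) of pot below 0.004 m and angle between pot's own z axis and vertical below 0.06 rad); the arm keeps its last pose, push and grip.
It fails at once if the lid is taken right off (over 35 mm open) (z of lid in the frame of pot above 0.105 m).
It fails at once if the pot is lifted off the counter (over 12 mm) or tipped (height (world z) of pot above 0.012 m or angle between pot's own z axis and vertical above 0.3 rad).
It fails at once if a bystander is moved by more than 30 mm (distance of any of oil_lid, bone_stick, mallet, jar, top0, top1, top2 from where it was at the start of the episode above 0.03 m).
It also fails if it takes over 64 s, if anything falls off the work surface, if the arm or the gripper's body presses on something with over 40 N, if the wrist force passes 120 N, or if a joint passes its speed limit or range.

## Robot

A 6-joint arm with a two-finger parallel gripper is mounted at the origin on the work surface. World frame = base frame: x ahead of the robot, y to its left, z up, the work surface at z = 0. Lengths are in mm, angles in degrees, forces in N, time in s.
With the tool pointing down it reaches from about 250 to 725 mm from the base axis. Payload 4 kg.
Tool frame: the origin (TCP) lies between the finger pads; the fingertips stand 17 mm ahead of it and the grasp point (between the pads) lies 2 mm behind it; z points along the fingers, y is the line along which they close (so a half turn about z gives the same grasp; the last joint's range is limited). The gripper opens to 85 mm and grips with 20 to 120 N. Pads are 22 mm wide; open, the fingers measure 114 mm over their backs; the gripper's body (76 mm by 85 mm) begins 54 mm behind the grasp point. The pads swing forward as they close: fully open they stand 13 mm farther back than shut.
Start: joints at [-67.609, 13.785, 0.286, 76.501, 0, 90], TCP at [190.462, -462.303, 248.306] pointing down, gripper open.
Joint ranges: [-155.79, 155.79], [-60.16, 107.12], [-62.33, 73.08], [-114, 123.19], [-81.49, 82.49], [-180, 180]. Speed limits (degrees/s): [159.86, 159.86, 180, 180, 180, 180].

## Interface

Orientations are given as [roll, pitch, yaw] about the fixed x, y, z axes, in that order (R = Rz(yaw) Ry(pitch) Rx(roll)).
In Python, from cell import ctrl gives the robot as it stands.
- The arm moves only by the shell command python3 -m handwheel 'ROWS'. ROWS is JSON, a list of rows, each an object of numbers: "jaw": the gripper's target within -1 to 1 (shut at 1, half-way at 0, fully open at -1); "x", "y", "z": the shift along the world's x, y, z normalised to -1 to 1, where 1 is 150 mm; "wx", "wy", "wz": the turn, a rotation vector about the world's x, y, z normalised to -1 to 1, where 1 is 180 degrees. A call has 1 to 12 rows; each row is the pose to reach, as a shift and turn from the pose commanded when the call began, turning the shorter way round; what a row does not reach only later rows make up. A row lasts 1/10 s, in which the tool goes at most 50 mm and 8.59 degrees, less where a joint would pass 70% of its speed; a pose out of reach is approached as far as the arm can. A call with a number of a shift or a turn outside -1 to 1 is refused whole. A call with a gripper value outside its range is refused whole. The fingers move at their own pace and stop on an object; the grip force is fixed at half the most. Time passes only in rows, so rows that repeat a pose let the fingers close. It gives the time, the measured TCP pose, the force, the opening and the grip force at its end, in the units of the state.
- ctrl.state(): the state, without advancing time (a new reading comes with each control period).
- ctrl.camera(name): name is "side" or "top"; returns a dict with "pixels" (420x560x3 uint8, red, green, blue), "depth" (420x560 float32, mm along the optical axis (not along the pixel's ray), 0 where there is no reading), "mtx" (3x3 intrinsics, pixels), "dist_coeffs" ([k1, k2, p1, p2, k3] as OpenCV has them; the pictures are not rectified), "origin" and "orientation" of the camera in the world. Camera axes: x right, y down, z forward; pixel columns grow to the right and rows downward; lengths in mm; the calibration is good to about 2 mm. A picture is of the moment at which its call begins.
- ctrl.hand_in(): hands the job in; it is judged then, once.
Trained networks look in the newest picture that a camera, given by its name, has taken for a name from the list of things; names that differ only in an ending like _2 or _b are one class to them, and where a whole thing is asked for, a point or a joint stands for the part that bears it (a point fixed in the world has none). Each returns a list of dicts, best first, with "score" (0 to 1); they miss things now and then, are a little off and sometimes report something else, mostly with a low value. They report only what shows in the picture. A call takes as long as a camera call. They do not tell look-alikes from the thing itself.
- ctrl.recognise(camera, label): "extent" ([left, top, width, height] in pixels, round what is visible of it).
- ctrl.tip_of(camera, label): "centre" ([column, row] in pixels: a listed point, or the origin of a listed thing).
The state is a dict: "time_s": time; "joint_positions": joint angles; "qd": joint speeds; "effort": joint torques, N m; "eef_pos": TCP position; "eef_rot": TCP orientation; "force": force on the tool from outside, world axes, zero at the start; "moment": the same for the moment, N m; "opening": finger opening in mm; "finger_force": force on a finger pad.
Only numpy, scipy, OpenCV 4.12 (cv2) and the standard library are available. Lean on these libraries where they do the work, as an engineer would, in place of code of your own. Each camera call takes 0.05 s, during which the arm holds its last target. There are 200 camera calls.

## Working session

There is one attempt and no reset: what is moved stays moved. The work goes in short steps, Python scripts to look and compute and a shell command to move; the robot and the scene stay as the last step left them, time stands still between calls to the robot, and variables do not carry over. Pictures are saved under pics/ and viewed, at most 10 in all, crops included, and the job is handed in when it is done.

```bash
mkdir -p pics
cat > h.py <<'E'
import numpy as np, cv2
from cell import ctrl
from scipy.spatial.transform import Rotation as R
def rot(o):
    o=np.array(o,float)
    return o if o.shape==(3,3) else R.from_euler('xyz',o,degrees=True).as_matrix()
def ray(c,uv):
    p=cv2.undistortPoints(np.array([[uv]],float),np.array(c['mtx'],float),np.array(c['dist_coeffs'],float))[0,0]
    return rot(c['orientation'])@np.array([p[0],p[1],1.])
def at_z(c,uv,z):
    d=ray(c,uv);o=np.array(c['origin'],float);return o+d*(z-o[2])/d[2]
def at_d(c,uv):
    u,v=int(round(uv[0])),int(round(uv[1]));return np.array(c['origin'],float)+ray(c,uv)*c['depth'][v,u]
E
python3 - <<'E'
from h import *
np.set_printoptions(precision=1,suppress=True)
zs=dict(pot=0,lid=70,knob=87,fork_seat=0,fork_mouth=0,jar=0,oil_lid=0,bone_stick=0,mallet=0,top0=0)
for n in('top','side'):
    c=ctrl.camera(n);cv2.imwrite(f'pics/{n}0.png',c['pixels'][:,:,::-1])
    print(n,c['origin'],c['orientation'])
    for k,z in zs.items():
        for r in ctrl.tip_of(n,k)[:4]: print(k,round(r['score'],2),np.array(r['centre']),at_z(c,r['centre'],z))
E
```

```text
top [ 420.8   53.  1054.6] [-171.5   -0.5  -91.7]
pot 0.95 [390.8 179.1] [ 637.6 -249.1    0. ]
pot 0.94 [315.7 217.8] [545.  -54.4   0. ]
pot 0.9 [322.6 293.5] [360.4 -63.8   0. ]
pot 0.66 [396.3 260.6] [ 433.1 -249.3    0. ]
lid 0.81 [318.2 217.8] [536.6 -53.1  70. ]
knob 0.91 [316.5 213.9] [543.6 -47.8  87. ]
fork_seat 0.15 [316.9 213.6] [555.4 -57.8   0. ]
fork_mouth 0.54 [318.4 215.1] [551.6 -61.4   0. ]
jar 0.7 [183.2 277.9] [407.1 273.    0. ]
jar 0.2 [316.5 215.2] [551.4 -56.7   0. ]
oil_lid 0.65 [234.7 268.4] [427.1 147.1   0. ]
oil_lid 0.29 [313.4 217. ] [547.2 -48.8   0. ]
bone_stick 0.9 [255. 162.] [690.3  92.    0. ]
mallet 0.96 [170.2 228.5] [528.5 305.    0. ]
top0 0.76 [301.3 117.8] [803.9 -28.9   0. ]
top0 0.66 [268.3 118.6] [803.9  55.7   0. ]
top0 0.63 [339.8 115. ] [ 809.5 -128.6    0. ]
top0 0.6 [233.4 267.2] [430.1 150.2   0. ]
side [ 261.7 -584.8  771.7] [-135.1    0.2  -28.9]
pot 0.97 [270.6 381.5] [ 434.4 -255.     0. ]
pot 0.84 [182.2 309.9] [358.5 -56.2   0. ]
pot 0.8 [268.7 266. ] [545.3 -44.1   0. ]
pot 0.66 [372.3 323.8] [ 644.8 -248.6    0. ]
lid 0.59 [268.1 246.6] [540.5 -52.3  70. ]
knob 0.69 [268.4 240.8] [540.9 -53.2  87. ]
jar 0.92 [149.6 194. ] [407.8 270.1   0. ]
oil_lid 0.94 [177.5 223.7] [429.4 152.    0. ]
oil_lid 0.58 [369.  214.6] [803.9 -25.6   0. ]
bone_stick 0.66 [148.  194.5] [404.1 270.3   0. ]
bone_stick 0.55 [296.6 198.4] [692.4  94.9   0. ]
mallet 0.97 [190.3 167.5] [523.8 311.9   0. ]
top0 0.9 [403.9 241.5] [ 819.8 -123.2    0. ]
top0 0.72 [349.7 190.3] [812.2  58.7   0. ]
top0 0.62 [367.9 219.1] [793.6 -35.4   0. ]
```

View pics/top0.png

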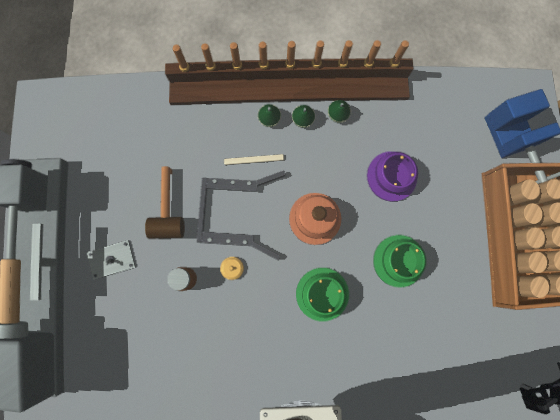

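Run:
```python
import cv2
a=cv2.imread('pics/side0.png');cv2.imwrite('pics/s1.png',cv2.resize(a[140:420,100:460],(771,600),interpolation=2))
```

```text
(no output)
```

View pics/s1.png

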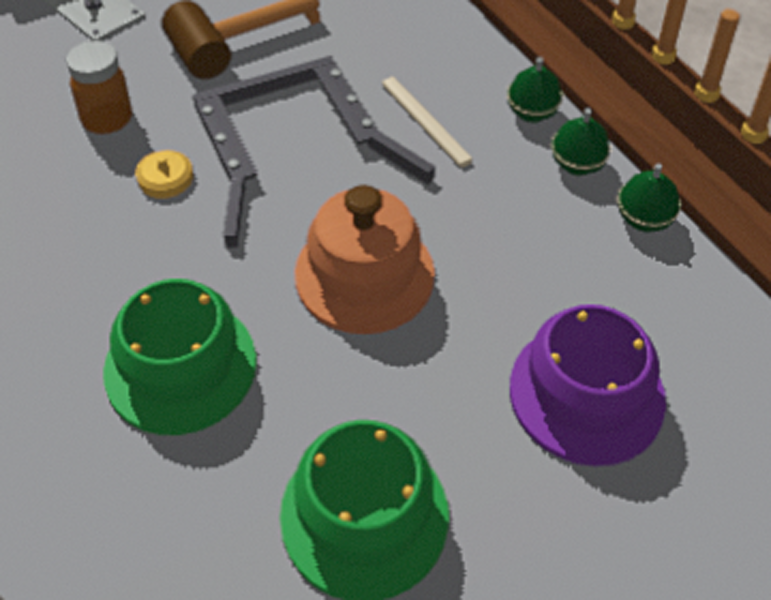

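The copper pot with the lid and knob is at top (316,218). The look-alikes are green at (322,294) and (400,261) and purple at (392,176), all open and without lids, so the copper one is meant. The enlarged side crop confirms this at crop (365,255). The fork opens toward the pot, with its back stop at about (205,210) and flares ending at (288,176) and (283,256). Next I measure the fork's axis.

```bash
cat > fork.py <<'E'
from h import *
from scipy.optimize import minimize
np.set_printoptions(precision=1,suppress=True)
def cloud(n):
    c=ctrl.camera(n);h,w=c['depth'].shape
    uv=np.stack(np.meshgrid(np.arange(w),np.arange(h)),-1).reshape(-1,1,2).astype(float)
    p=cv2.undistortPoints(uv,np.array(c['mtx'],float),np.array(c['dist_coeffs'],float))[:,0]
    d=c['depth'].reshape(-1);P=np.c_[p,np.ones(len(p))]*d[:,None]
    return c,np.array(c['origin'],float)+P@rot(c['orientation']).T,c['pixels'].reshape(-1,3).astype(int)
if __name__=='__main__':
  for n in('top','side'):
    c,P,col=cloud(n)
    fl=P[(np.abs(P[:,0]-550)<120)&(np.abs(P[:,1]-100)<120)&(np.abs(P[:,2])<8)];z0=np.median(fl[:,2])
    grey=(np.ptp(col,axis=1)<25)
    m=grey&(P[:,0]>440)&(P[:,0]<680)&(P[:,1]>-10)&(P[:,1]<245)&(P[:,2]-z0>12)&(P[:,2]-z0<26)
    q=P[m][:,:2];print(n,'z0',z0,len(q),q.min(0),q.max(0))
    # rails: lips inner faces +-53.5, outer unknown w; back from y=65 (lip may start sooner)
    def cost(p):
        a=p[2];u=q-p[:2];x=u@[np.cos(a),np.sin(a)];y=u@[-np.sin(a),np.cos(a)]
        ax=np.abs(x)
        rail=np.hypot(np.maximum(0,np.maximum(53.5-ax,ax-p[3])),np.maximum(0,np.maximum(-60-y,y-90)))
        back=np.hypot(np.maximum(0,ax-p[3]),np.maximum(0,np.maximum(53-y,y-p[4])))
        t=np.clip((-60-y)/65,0,1);fx=67.5+t*30
        fl=np.hypot(np.maximum(0,np.maximum(fx-ax,ax-fx-14)),np.maximum(0,-125-y))
        d=np.minimum(np.minimum(rail,back),fl)
        return np.minimum(d**2,100).mean()+0.02*max(p[3]-75,0)+0.02*max(p[4]-70,0)
    best=min((minimize(cost,[560+dx,120+dy,a,82,80],method='Nelder-Mead',options=dict(maxiter=3000,xatol=.01,fatol=1e-4)) for dx in(-8,8) for dy in(-10,10) for a in(-.1,.1)),key=lambda r:r.fun)
    p=best.x;s=p[:2];Y=np.array([-np.sin(p[2]),np.cos(p[2])]);print('seat',s,'deg',np.degrees(p[2]),p[3:],'cost',best.fun,'mouth',s-125*Y)
    u=q-s;x=u@[np.cos(p[2]),np.sin(p[2])];y=u@Y
    for lo in range(-130,90,20):
        k=(y>lo)&(y<lo+20);l=x[k&(x<0)];r=x[k&(x>0)]
        if len(l) and len(r):print(lo,l.min(),l.max(),r.min(),r.max())
    k=abs(x)<45;print('back y',np.percentile(y[k],[1,99]))
    # pot knob head top & lid
    k=(np.hypot(P[:,0]-545,P[:,1]+52)<60)
    kn=P[k&(P[:,2]-z0>98)][:,:2];print('head',kn.mean(0),(kn.min(0)+kn.max(0))/2,len(kn))
    fg=P[k&(col[:,0]-col[:,2]>40)&(P[:,2]-z0>3)&(P[:,2]-z0<100)];b=fg[:,:2];print('pot bbox',b.min(0),b.max(0))
E
python3 fork.py
```

```text
top z0 0.2928981523504035 1713 [446.4  20.7] [660.8 235.4]
seat [564.7 155.5] deg -5.053055230368429 [68.8 72.8] cost 0.08030709836993506 mouth [553.7  31. ]
-130 -108.02465522317277 -91.71918288255304 92.03818754042894 107.18158912223893
-110 -103.83451537491626 -83.53021855648221 82.84152369286114 101.93722923717067
-90 -93.22200006101565 -74.85087066907292 73.77890090264853 92.57167109092785
-70 -84.79126493346901 -54.126226865712646 53.272167893167186 84.00139497001737
-50 -79.46999221067178 -53.23156553888981 53.37860521183625 79.4798760096893
-30 -78.67173572541161 -53.41061426619894 53.5733521401406 79.90584619584521
-10 -79.3988199754835 -53.40563851771519 54.476291091517865 80.18831497238074
10 -78.87481643426548 -53.53112772440006 53.305263432485155 79.60916840939137
30 -79.45246619443206 -53.11262835401867 53.99992157311014 80.8276054473493
50 -78.91254098876936 -0.7426599122085501 1.3349795868283068 79.55040981803249
70 -79.2545339374298 -1.24302804638979 1.2851229085868165 77.75701912443003
back y [63.6 74.2]
head [542.6 -50.9] [542.9 -51.4] 181
pot bbox [ 487.  -111.5] 
[... 429 characters left out ...]
61365 -53.49813679256531 53.9763782448989 86.14353522224101
-50 -80.47403719630985 -53.222544237758235 53.195578559756925 80.18747176166795
-30 -80.724434031382 -53.17904237469738 53.87067210096401 80.18189067122697
-10 -81.06447331384621 -53.14565575893853 53.79687607311904 79.77677541689238
10 -80.77463014809207 -53.15737102015145 53.813595692452175 79.59921055117829
30 -80.7738882956278 -54.33278910907269 53.42356508914499 79.5572065383243
50 -80.9201580514356 -0.26751638492146507 0.9288227008954727 80.86909403184974
70 -80.56497972440825 -1.0048965883764525 0.01995928672136464 78.85592678803683
back y [62.8 79. ]
head [542.9 -54.6] [544.5 -52.8] 221
pot bbox [ 485.5 -111.5] [604.2  -4. ]
```

Run:
```python
from h import *
s=ctrl.state();print(s['eef_pos'],s['eef_rot'],s['force'],s['opening'],s['time_s']);M=rot(s['eef_rot']);print(M.round(2))
# wanted: z down, tool y along fork x (either sign)
a=np.radians(-5.15);X=np.array([np.cos(a),np.sin(a),0])
for sg in(1,-1):
    y=sg*X;z=np.array([0,0,-1.]);T=np.c_[np.cross(y,z),y,z];print(R.from_matrix(T@M.T).as_rotvec()/np.pi)
Y=np.array([-np.sin(a),np.cos(a)]);seat=np.array([565.2,154.5]);pot=np.array([543.2,-52.])
print('pot in fork',(pot-seat)@X[:2],(pot-seat)@Y)
st=pot-95*Y;print('start',st,(st-np.array(s['eef_pos'])[:2])/150)
```

```text
[ 190.47084644 -462.3067036   248.2976487 ] [-1.79999194e+02 -4.05834754e-04  2.23919637e+01] [0.50317884 0.30363131 1.90121543] 85.35492336974988 1.2
[[ 0.92  0.38  0.  ]
 [ 0.38 -0.92  0.  ]
 [ 0.   -0.   -1.  ]]
[-4.70099787e-06 -2.38493024e-06  3.46989091e-01]
[-2.72130904e-06  5.36404285e-06 -6.53010909e-01]
pot in fork -3.3750313325298404 -207.6411788723625
start [ 534.67247009 -146.61649557] [2.29467749 2.10460139]
```

```bash
python3 -m handwheel '[{"jaw":0,"x":0.3,"y":0.3,"wz":0.045},{"jaw":0,"x":0.6,"y":0.6,"wz":0.09},{"jaw":0,"x":0.9,"y":0.85,"wz":0.13},{"jaw":0,"x":1,"y":1,"wz":0.17},{"jaw":0,"x":1,"y":1,"wz":0.21},{"jaw":0,"x":1,"y":1,"wz":0.25},{"jaw":0,"x":1,"y":1,"wz":0.3},{"jaw":0,"x":1,"y":1,"wz":0.347},{"jaw":0,"x":1,"y":1,"wz":0.347}]'
python3 -m handwheel '[{"jaw":0,"x":0.3,"y":0.3},{"jaw":0,"x":0.6,"y":0.6},{"jaw":0,"x":0.9,"y":0.85},{"jaw":0,"x":1,"y":1},{"jaw":0,"x":1,"y":1}]'
python3 -m handwheel '[{"jaw":0,"x":0.29,"y":0.1,"z":-0.2},{"jaw":0,"x":0.29,"y":0.1,"z":-0.5},{"jaw":0,"x":0.29,"y":0.1,"z":-0.8},{"jaw":0,"x":0.29,"y":0.1,"z":-0.8}]'
```

```text
invalid input
invalid input
invalid input
```

```bash
python3 -m handwheel '[{"jaw":0,"x":0.3,"y":0.3,"z":0,"wx":0,"wy":0,"wz":0.045},{"jaw":0,"x":0.6,"y":0.6,"z":0,"wx":0,"wy":0,"wz":0.09},{"jaw":0,"x":0.9,"y":0.85,"z":0,"wx":0,"wy":0,"wz":0.13},{"jaw":0,"x":1,"y":1,"z":0,"wx":0,"wy":0,"wz":0.17},{"jaw":0,"x":1,"y":1,"z":0,"wx":0,"wy":0,"wz":0.21},{"jaw":0,"x":1,"y":1,"z":0,"wx":0,"wy":0,"wz":0.25},{"jaw":0,"x":1,"y":1,"z":0,"wx":0,"wy":0,"wz":0.3},{"jaw":0,"x":1,"y":1,"z":0,"wx":0,"wy":0,"wz":0.347},{"jaw":0,"x":1,"y":1,"z":0,"wx":0,"wy":0,"wz":0.347}]'
```

```text
time_s: 2.1
eef_pos: [340.6, -312.2, 248.3]
eef_rot: [180.0, 0.0, 84.9]
force: [-1.5, 0.3, -0.8]
opening: 42.8
finger_force: 0.0
```

```bash
python3 -m handwheel '[{"jaw":0,"x":0.3,"y":0.25,"z":0,"wx":0,"wy":0,"wz":0},{"jaw":0,"x":0.6,"y":0.5,"z":0,"wx":0,"wy":0,"wz":0},{"jaw":0,"x":0.9,"y":0.75,"z":0,"wx":0,"wy":0,"wz":0},{"jaw":0,"x":1,"y":1,"z":0,"wx":0,"wy":0,"wz":0},{"jaw":0,"x":1,"y":1,"z":0,"wx":0,"wy":0,"wz":0}]'
python3 -m handwheel '[{"jaw":0,"x":0.29,"y":0.08,"z":-0.2,"wx":0,"wy":0,"wz":0},{"jaw":0,"x":0.29,"y":0.08,"z":-0.5,"wx":0,"wy":0,"wz":0},{"jaw":0,"x":0.29,"y":0.08,"z":-0.8,"wx":0,"wy":0,"wz":0},{"jaw":0,"x":0.29,"y":0.08,"z":-0.8,"wx":0,"wy":0,"wz":0}]'
```

```text
time_s: 2.6
eef_pos: [492.7, -158.9, 248.0]
eef_rot: [180.0, -0.1, 84.9]
force: [-0.5, -0.3, 0.1]
opening: 42.9
finger_force: 0.0
time_s: 3.0
eef_pos: [528.5, -149.0, 121.7]
eef_rot: [-179.2, -0.1, 84.7]
force: [-1.0, 0.5, -0.4]
opening: 42.8
finger_force: 0.0
```

```bash
python3 -m handwheel '[{"jaw":0,"x":0,"y":0,"z":-0.2,"wx":0,"wy":0,"wz":0},{"jaw":0,"x":0,"y":0,"z":-0.4,"wx":0,"wy":0,"wz":0},{"jaw":0,"x":0,"y":0,"z":-0.473,"wx":0,"wy":0,"wz":0},{"jaw":0,"x":0,"y":0,"z":-0.473,"wx":0,"wy":0,"wz":0},{"jaw":0,"x":0.01,"y":0.1,"z":-0.473,"wx":0,"wy":0,"wz":0},{"jaw":0,"x":0.02,"y":0.2,"z":-0.473,"wx":0,"wy":0,"wz":0},{"jaw":0,"x":0.02,"y":0.2,"z":-0.473,"wx":0,"wy":0,"wz":0}]'
python3 - <<'E'
from h import *
c=ctrl.camera('side');cv2.imwrite('pics/s2.png',cv2.resize(c['pixels'][180:360,150:400,::-1],(750,540),interpolation=2))
E
```

```text
time_s: 3.7
eef_pos: [538.2, -118.1, 59.1]
eef_rot: [179.9, -0.0, 85.0]
force: [-0.2, -0.2, -0.1]
opening: 42.6
finger_force: 0.0
```

View pics/s2.png

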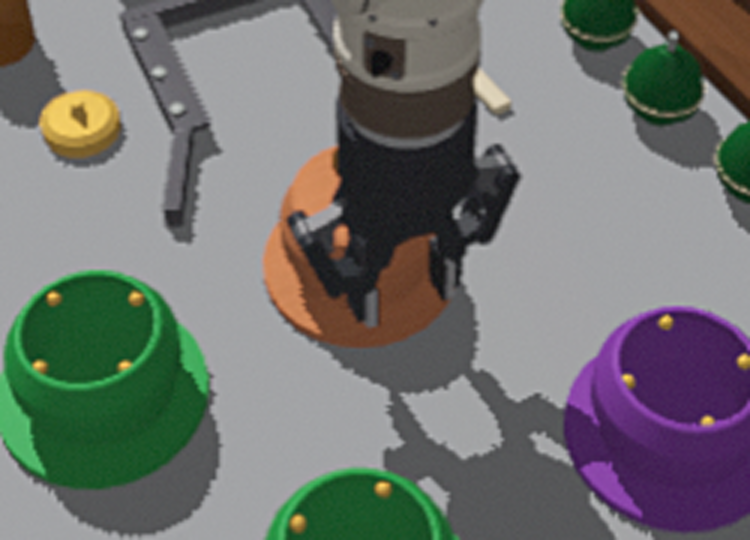

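```bash
python3 -m handwheel '[{"jaw":0,"x":0.005,"y":0.05,"z":0,"wx":0,"wy":0,"wz":0},{"jaw":0,"x":0.01,"y":0.1,"z":0,"wx":0,"wy":0,"wz":0},{"jaw":0,"x":0.015,"y":0.15,"z":0,"wx":0,"wy":0,"wz":0},{"jaw":0,"x":0.02,"y":0.2,"z":0,"wx":0,"wy":0,"wz":0},{"jaw":0,"x":0.025,"y":0.25,"z":0,"wx":0,"wy":0,"wz":0},{"jaw":0,"x":0.03,"y":0.3,"z":0,"wx":0,"wy":0,"wz":0},{"jaw":0,"x":0.035,"y":0.35,"z":0,"wx":0,"wy":0,"wz":0},{"jaw":0,"x":0.04,"y":0.4,"z":0,"wx":0,"wy":0,"wz":0},{"jaw":0,"x":0.046,"y":0.46,"z":0,"wx":0,"wy":0,"wz":0},{"jaw":0,"x":0.053,"y":0.53,"z":0,"wx":0,"wy":0,"wz":0},{"jaw":0,"x":0.06,"y":0.6,"z":0,"wx":0,"wy":0,"wz":0},{"jaw":0,"x":0.06,"y":0.6,"z":0,"wx":0,"wy":0,"wz":0}]'
```

```text
time_s: 4.95
eef_pos: [546.4, -30.0, 57.7]
eef_rot: [179.9, 0.1, 84.9]
force: [-0.4, -1.9, 1.0]
opening: 42.6
finger_force: 0.8
```

```bash
python3 -m handwheel '[{"jaw":0,"x":0.006,"y":0.06,"z":0,"wx":0,"wy":0,"wz":0},{"jaw":0,"x":0.012,"y":0.12,"z":0,"wx":0,"wy":0,"wz":0},{"jaw":0,"x":0.018,"y":0.18,"z":0,"wx":0,"wy":0,"wz":0},{"jaw":0,"x":0.025,"y":0.25,"z":0,"wx":0,"wy":0,"wz":0},{"jaw":0,"x":0.032,"y":0.32,"z":0,"wx":0,"wy":0,"wz":0},{"jaw":0,"x":0.039,"y":0.39,"z":0,"wx":0,"wy":0,"wz":0},{"jaw":0,"x":0.046,"y":0.46,"z":0,"wx":0,"wy":0,"wz":0},{"jaw":0,"x":0.053,"y":0.53,"z":0,"wx":0,"wy":0,"wz":0},{"jaw":0,"x":0.06,"y":0.6,"z":0,"wx":0,"wy":0,"wz":0},{"jaw":0,"x":0.066,"y":0.66,"z":0,"wx":0,"wy":0,"wz":0},{"jaw":0,"x":0.07,"y":0.7,"z":0,"wx":0,"wy":0,"wz":0},{"jaw":0,"x":0.07,"y":0.7,"z":0,"wx":0,"wy":0,"wz":0}]'
python3 - <<'E'
from h import *
c=ctrl.camera('side');cv2.imwrite('pics/s3.png',cv2.resize(c['pixels'][140:320,120:370,::-1],(750,540),interpolation=2))
E
```

```text
time_s: 6.15
eef_pos: [556.5, 74.0, 57.6]
eef_rot: [180.0, 0.1, 84.8]
force: [-0.1, -4.8, 2.7]
opening: 43.0
finger_force: 2.2
```

View pics/s3.png

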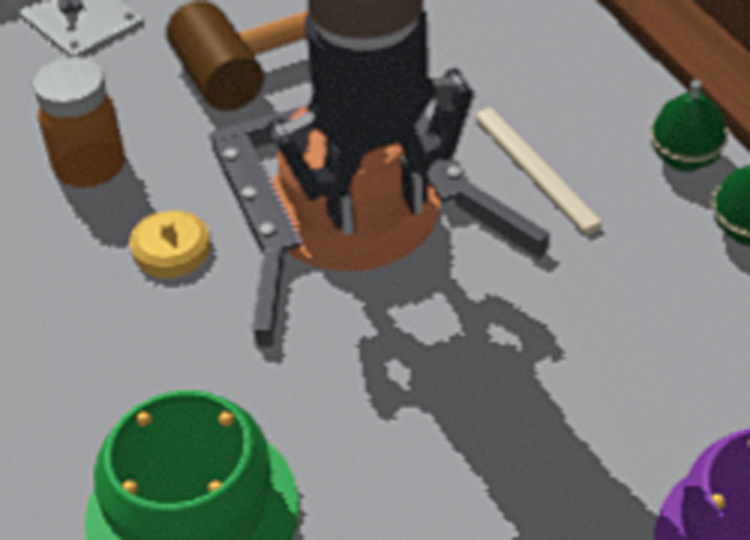

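The pot's flange is between the rails, with the fork around it on both sides. It is about 22 mm short of home, so I'll go on in small steps.

```bash
python3 -m handwheel '[{"jaw":0,"x":0.005,"y":0.03,"z":0,"wx":0,"wy":0,"wz":0},{"jaw":0,"x":0.008,"y":0.06,"z":0,"wx":0,"wy":0,"wz":0},{"jaw":0,"x":0.01,"y":0.09,"z":0,"wx":0,"wy":0,"wz":0},{"jaw":0,"x":0.012,"y":0.11,"z":0,"wx":0,"wy":0,"wz":0},{"jaw":0,"x":0.012,"y":0.11,"z":0,"wx":0,"wy":0,"wz":0}]'
python3 -m handwheel '[{"jaw":0,"x":0.002,"y":0.013,"z":0,"wx":0,"wy":0,"wz":0},{"jaw":0,"x":0.002,"y":0.02,"z":0,"wx":0,"wy":0,"wz":0},{"jaw":0,"x":0.002,"y":0.02,"z":0,"wx":0,"wy":0,"wz":0}]'
```

```text
time_s: 6.7
eef_pos: [558.2, 89.9, 57.6]
eef_rot: [180.0, 0.1, 84.8]
force: [-0.9, -6.4, 4.1]
opening: 42.6
finger_force: 3.2
time_s: 7.0
eef_pos: [558.4, 92.4, 57.6]
eef_rot: [180.0, 0.2, 84.8]
force: [-0.8, -7.4, 4.9]
opening: 42.9
finger_force: 3.6
```

```bash
python3 -m handwheel '[{"jaw":0,"x":0.001,"y":0.01,"z":0,"wx":0,"wy":0,"wz":0},{"jaw":0,"x":0.002,"y":0.02,"z":0,"wx":0,"wy":0,"wz":0},{"jaw":0,"x":0.002,"y":0.02,"z":0,"wx":0,"wy":0,"wz":0}]'
python3 - <<'E'
from fork import *
for n in('top','side'):
    c,P,col=cloud(n)
    k=(np.hypot(P[:,0]-562,P[:,1]-148)<75)&(col[:,0]-col[:,2]>40)
    for lo,hi in((36,56),(3,11)):
        q=P[k&(P[:,2]>lo)&(P[:,2]<hi)];print(n,lo,len(q),q[:,:2].min(0) if len(q) else'',q[:,:2].max(0) if len(q) else '')
E
```

```text
time_s: 7.3
eef_pos: [558.7, 95.3, 57.6]
eef_rot: [180.0, 0.2, 84.8]
force: [-0.9, -7.3, 4.6]
opening: 42.5
finger_force: 3.7
top 36 6 [538.1 195.9] [575.8 200.6]
top 3 38 [531.4 204.6] [590.7 212.5]
side 36 213 [512.1  84.8] [592.8 163.3]
side 3 481 [512.3  86.5] [621.  199.6]
```

```bash
python3 -m handwheel '[{"jaw":0,"x":0.001,"y":0.01,"z":0,"wx":0,"wy":0,"wz":0},{"jaw":0,"x":0.002,"y":0.02,"z":0,"wx":0,"wy":0,"wz":0},{"jaw":0,"x":0.002,"y":0.02,"z":0,"wx":0,"wy":0,"wz":0}]'
python3 -m handwheel '[{"jaw":0,"x":0.001,"y":0.007,"z":0,"wx":0,"wy":0,"wz":0},{"jaw":0,"x":0.001,"y":0.013,"z":0,"wx":0,"wy":0,"wz":0},{"jaw":0,"x":0.001,"y":0.013,"z":0,"wx":0,"wy":0,"wz":0}]'
```

```text
time_s: 7.7
eef_pos: [559.0, 98.3, 57.6]
eef_rot: [180.0, 0.2, 84.8]
force: [-0.6, -7.3, 4.1]
opening: 42.7
finger_force: 3.7
time_s: 8.0
eef_pos: [559.1, 99.5, 57.6]
eef_rot: [180.0, 0.3, 84.7]
force: [-0.2, -9.4, 6.0]
opening: 42.5
finger_force: 4.5
```

```bash
python3 -m handwheel '[{"jaw":0,"x":0.001,"y":0.007,"z":0,"wx":0,"wy":0,"wz":0},{"jaw":0,"x":0.001,"y":0.013,"z":0,"wx":0,"wy":0,"wz":0},{"jaw":0,"x":0.001,"y":0.013,"z":0,"wx":0,"wy":0,"wz":0}]'
```

```text
time_s: 8.3
eef_pos: [559.1, 99.8, 57.6]
eef_rot: [180.0, 0.5, 84.7]
force: [-2.2, -12.8, 6.4]
opening: 42.6
finger_force: 6.4
```

```bash
python3 -m handwheel '[{"jaw":0,"x":-0.01,"y":-0.1,"z":0,"wx":0,"wy":0,"wz":0},{"jaw":0,"x":-0.025,"y":-0.3,"z":0,"wx":0,"wy":0,"wz":0},{"jaw":0,"x":-0.05,"y":-0.6,"z":0.1,"wx":0,"wy":0,"wz":0},{"jaw":0,"x":-0.07,"y":-0.9,"z":0.4,"wx":0,"wy":0,"wz":0},{"jaw":-0.2,"x":-0.07,"y":-1,"z":0.7,"wx":0,"wy":0,"wz":0},{"jaw":-0.2,"x":-0.07,"y":-1,"z":0.8,"wx":0,"wy":0,"wz":0},{"jaw":-0.2,"x":-0.07,"y":-1,"z":0.8,"wx":0,"wy":0,"wz":0}]'
python3 - <<'E'
from fork import *
for n in('top','side'):
    c,P,col=cloud(n)
    cv2.imwrite(f'pics/{n}4.png',cv2.resize(c['pixels'][120:320,120:400,::-1],(784,560),interpolation=2))
    k=(np.hypot(P[:,0]-562,P[:,1]-150)<75)
    kn=P[k&(P[:,2]>98)];print(n,'head',kn[:,:2].mean(0),(kn[:,:2].min(0)+kn[:,:2].max(0))/2,kn[:,2].max(),len(kn))
    for l,z in(('knob',87),('lid',70),('pot',0)):
        for r in ctrl.tip_of(n,l)[:4]:
            w=at_z(c,r['centre'],z)
            if np.hypot(w[0]-562,w[1]-150)<50: print(l,w,r['score'])
    q=P[k&(col[:,0]-col[:,2]>40)&(P[:,2]>66)&(P[:,2]<82)];print('lid top',q.min(0),q.max(0),np.median(q[:,2]),cv2.minEnclosingCircle(q[:,:2].astype(np.float32)))
E
```

```text
time_s: 9.0
eef_pos: [551.6, -47.0, 181.7]
eef_rot: [179.5, -0.1, 84.7]
force: [-0.6, 0.9, -0.3]
opening: 51.0
finger_force: 0.0
top head [561.8 155. ] [562.4 155.7] 113.78881660057641 180
knob [564.8 152.9  87. ] 0.87
lid top [516.7 112.6  66.3] [605.3 198.2  80.9] 75.8414231443839 ((561.6427001953125, 156.1564178466797), 45.21357345581055)
side head [562.9 153. ] [564.1 154.2] 111.34642850798389 125
knob [566.9 154.3  87. ] 0.77
lid [569.8 160.9  70. ] 0.61
pot [558.3 155.3   0. ] 0.89
lid top [520.5 111.3  66. ] [599.6 196.4  80.5] 75.61884419797974 ((563.1810913085938, 154.34646606445312), 45.53108596801758)
```

View pics/top4.png

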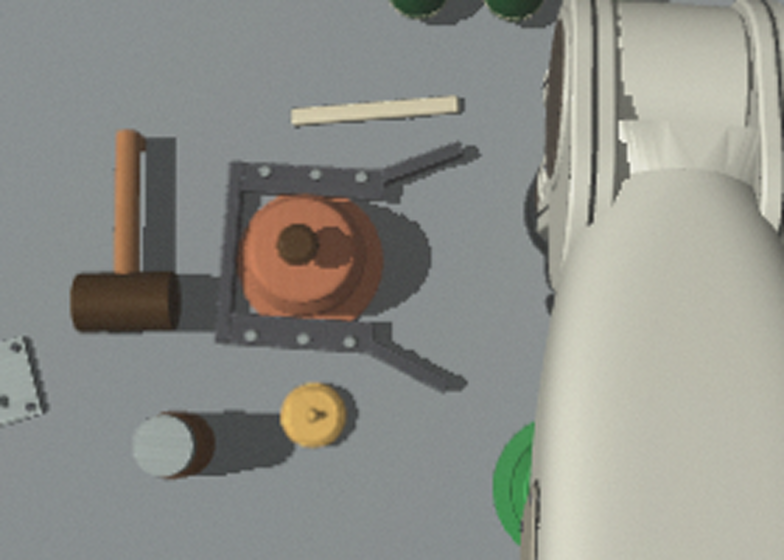

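The pot is fully home in the fork: flange at the back stop, lid shut, head at crop (297,243). The bystanders are untouched. The knob axis is at about (563,155). I'll come in over it from above, with fingers fully open.

```bash
python3 -m handwheel '[{"jaw":-1,"x":0,"y":0.25,"z":0,"wx":0,"wy":0,"wz":0},{"jaw":-1,"x":0.03,"y":0.5,"z":0,"wx":0,"wy":0,"wz":0},{"jaw":-1,"x":0.05,"y":0.75,"z":0,"wx":0,"wy":0,"wz":0},{"jaw":-1,"x":0.07,"y":1,"z":0,"wx":0,"wy":0,"wz":0},{"jaw":-1,"x":0.07,"y":1,"z":0,"wx":0,"wy":0,"wz":0}]'
python3 -m handwheel '[{"jaw":-1,"x":0,"y":0.2,"z":0,"wx":0,"wy":0,"wz":0},{"jaw":-1,"x":0.01,"y":0.35,"z":-0.05,"wx":0,"wy":0,"wz":0},{"jaw":-1,"x":0.01,"y":0.35,"z":-0.1,"wx":0,"wy":0,"wz":0},{"jaw":-1,"x":0.01,"y":0.35,"z":-0.1,"wx":0,"wy":0,"wz":0}]'
```

```text
time_s: 9.9
eef_pos: [559.3, 108.8, 176.5]
eef_rot: [-179.9, -0.1, 85.2]
force: [-0.4, 0.3, -0.2]
opening: 85.2
finger_force: 0.0
time_s: 10.3
eef_pos: [559.7, 156.3, 160.3]
eef_rot: [-179.8, 0.1, 84.9]
force: [-1.1, -0.3, -0.7]
opening: 85.1
finger_force: 0.0
```

```bash
python3 -m handwheel '[{"jaw":-1,"x":0.02,"y":0,"z":-0.12,"wx":0,"wy":0,"wz":0},{"jaw":-1,"x":0.02,"y":0,"z":-0.24,"wx":0,"wy":0,"wz":0},{"jaw":-1,"x":0.02,"y":0,"z":-0.34,"wx":0,"wy":0,"wz":0},{"jaw":-1,"x":0.02,"y":0,"z":-0.4,"wx":0,"wy":0,"wz":0},{"jaw":-1,"x":0.02,"y":0,"z":-0.41,"wx":0,"wy":0,"wz":0},{"jaw":-1,"x":0.02,"y":0,"z":-0.41,"wx":0,"wy":0,"wz":0}]'
python3 - <<'E'
from h import *
c=ctrl.camera('side');cv2.imwrite('pics/s5.png',cv2.resize(c['pixels'][130:270,140:335,::-1],(780,560),interpolation=2))
E
```

```text
time_s: 10.9
eef_pos: [564.1, 156.0, 101.0]
eef_rot: [-180.0, 0.0, 84.8]
force: [0.0, -0.2, 0.3]
opening: 85.7
finger_force: 0.0
```

View pics/s5.png

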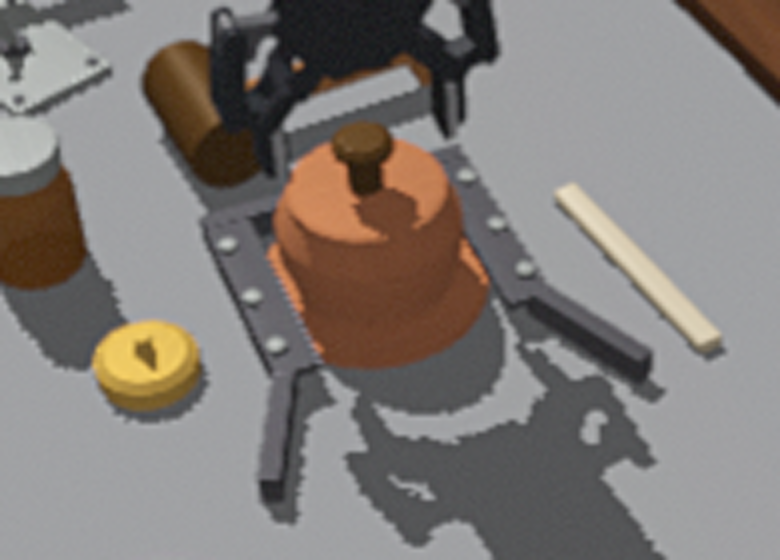

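The knob stands between the open fingers: head at crop (362,145), fingers at about (270,150) and (455,110). The fingertips are clear of the lid. I'll partly close and settle the height.

```bash
python3 -m handwheel '[{"jaw":-0.05,"x":0,"y":0,"z":-0.015,"wx":0,"wy":0,"wz":0},{"jaw":-0.05,"x":0,"y":0,"z":-0.015,"wx":0,"wy":0,"wz":0},{"jaw":-0.05,"x":0,"y":0,"z":-0.015,"wx":0,"wy":0,"wz":0},{"jaw":-0.05,"x":0,"y":0,"z":-0.015,"wx":0,"wy":0,"wz":0}]'
```

```text
time_s: 11.35
eef_pos: [564.1, 156.7, 98.9]
eef_rot: [180.0, -0.0, 84.9]
force: [0.5, 0.1, 0.4]
opening: 45.0
finger_force: 0.0
```

```bash
python3 -m handwheel '[{"jaw":-0.05,"x":0,"y":-0.007,"z":-0.02,"wx":0,"wy":0,"wz":0},{"jaw":0.2,"x":0,"y":-0.007,"z":-0.02,"wx":0,"wy":0,"wz":0},{"jaw":0.4,"x":0,"y":-0.007,"z":-0.02,"wx":0,"wy":0,"wz":0},{"jaw":1,"x":0,"y":-0.007,"z":-0.02,"wx":0,"wy":0,"wz":0},{"jaw":1,"x":0,"y":-0.007,"z":-0.02,"wx":0,"wy":0,"wz":0},{"jaw":1,"x":0,"y":-0.007,"z":-0.02,"wx":0,"wy":0,"wz":0},{"jaw":1,"x":0,"y":-0.007,"z":-0.02,"wx":0,"wy":0,"wz":0}]'
python3 - <<'E'
from h import *
c=ctrl.camera('side');cv2.imwrite('pics/s6.png',cv2.resize(c['pixels'][130:270,140:335,::-1],(780,560),interpolation=2))
E
```

```text
time_s: 12.05
eef_pos: [563.7, 155.4, 95.5]
eef_rot: [-180.0, 0.0, 84.8]
force: [-1.2, -1.0, 0.3]
opening: 31.2
finger_force: 59.2
```

View pics/s6.png

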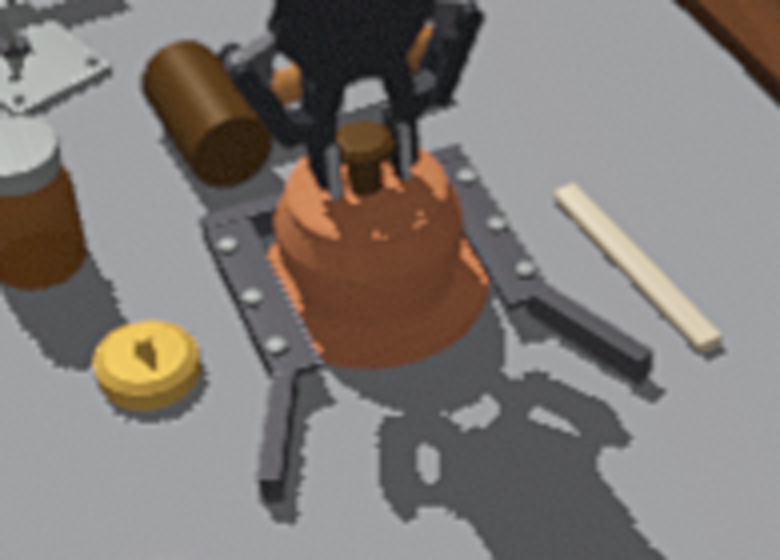

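The fingers hold the head: tips beside the neck at crop (333,180) and (407,165), opening 31 mm, grip 59 N. I'll pull up in small steps.

```bash
python3 -m handwheel '[{"jaw":1,"x":0,"y":0,"z":0.01,"wx":0,"wy":0,"wz":0},{"jaw":1,"x":0,"y":0,"z":0.02,"wx":0,"wy":0,"wz":0},{"jaw":1,"x":0,"y":0,"z":0.03,"wx":0,"wy":0,"wz":0},{"jaw":1,"x":0,"y":0,"z":0.04,"wx":0,"wy":0,"wz":0},{"jaw":1,"x":0,"y":0,"z":0.047,"wx":0,"wy":0,"wz":0},{"jaw":1,"x":0,"y":0,"z":0.047,"wx":0,"wy":0,"wz":0}]'
python3 -m handwheel '[{"jaw":1,"x":0,"y":0,"z":0.007,"wx":0,"wy":0,"wz":0},{"jaw":1,"x":0,"y":0,"z":0.013,"wx":0,"wy":0,"wz":0},{"jaw":1,"x":0,"y":0,"z":0.013,"wx":0,"wy":0,"wz":0}]'
```

```text
time_s: 12.7
eef_pos: [563.7, 155.5, 102.3]
eef_rot: [-179.9, 0.0, 84.9]
force: [-0.1, -0.6, -7.6]
opening: 30.9
finger_force: 59.9
time_s: 13.0
eef_pos: [563.5, 155.3, 103.7]
eef_rot: [-179.9, 0.0, 84.8]
force: [0.9, 0.1, -13.5]
opening: 30.9
finger_force: 60.7
```

```bash
python3 -m handwheel '[{"jaw":1,"x":0,"y":0,"z":0.007,"wx":0,"wy":0,"wz":0},{"jaw":1,"x":0,"y":0,"z":0.013,"wx":0,"wy":0,"wz":0},{"jaw":1,"x":0,"y":0,"z":0.02,"wx":0,"wy":0,"wz":0},{"jaw":1,"x":0,"y":0,"z":0.02,"wx":0,"wy":0,"wz":0},{"jaw":1,"x":0,"y":0,"z":0.02,"wx":0,"wy":0,"wz":0}]'
```

```text
time_s: 13.5
eef_pos: [565.9, 156.2, 110.4]
eef_rot: [179.7, -0.1, 84.9]
force: [-0.2, -0.1, -1.4]
opening: 30.9
finger_force: 61.8
```

```bash
python3 -m handwheel '[{"jaw":1,"x":0,"y":0,"z":0,"wx":0,"wy":0,"wz":0},{"jaw":1,"x":0,"y":0,"z":0,"wx":0,"wy":0,"wz":0},{"jaw":1,"x":0,"y":0,"z":0,"wx":0,"wy":0,"wz":0}]'
python3 - <<'E'
from fork import *
print(ctrl.state()['moment'],ctrl.state()['qd'])
c,P,col=cloud('side');cv2.imwrite('pics/s7.png',cv2.resize(c['pixels'][130:270,140:335,::-1],(780,560),interpolation=2))
k=(np.hypot(P[:,0]-562,P[:,1]-150)<75)&(col[:,0]-col[:,2]>40)
q=P[k&(P[:,2]>84)&(P[:,2]<97)];A=np.c_[q[:,:2]-q[:,:2].mean(0),np.ones(len(q))];print('lid plane',np.linalg.lstsq(A,q[:,2],rcond=None)[0],np.median(q[:,2]),len(q),cv2.minEnclosingCircle(q[:,:2].astype(np.float32)))
f=P[k&(P[:,2]<14)&(P[:,2]>2)];print('flange z',np.percentile(f[:,2],[10,50,90]),len(f),f[:,:2].min(0),f[:,:2].max(0))
E
```

```text
time_s: 13.8
eef_pos: [564.2, 155.7, 108.2]
eef_rot: [179.9, -0.0, 84.9]
force: [0.5, -0.1, -0.9]
opening: 31.0
finger_force: 61.8
[ 0.1 -0.  -0. ] [-0.1  0.2 -0.2  0.  -0.1  0. ]
lid plane [ 0.   0.  88.3] 88.36765567753002 581 ((562.8292236328125, 153.1020965576172), 43.98256301879883)
flange z [ 6.   8.3 10.7] 590 [512.7  89.6] [622.  205.7]
```

View pics/s7.png

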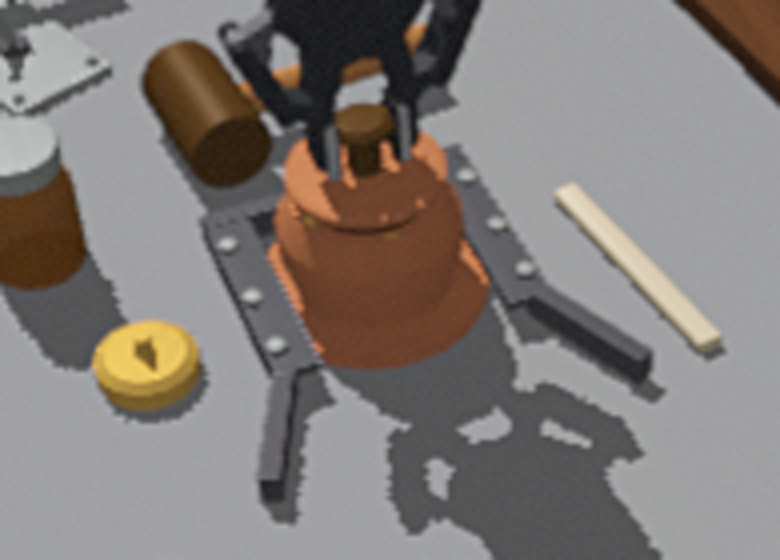

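The seal is broken and the pot is down and home. The gap shows at crop (370,225) and the lid is level, but only about 12.5 mm open. I'll raise it 3 to 4 mm.

```bash
python3 -m handwheel '[{"jaw":1,"x":0,"y":0,"z":0.01,"wx":0,"wy":0,"wz":0},{"jaw":1,"x":0,"y":0,"z":0.023,"wx":0,"wy":0,"wz":0},{"jaw":1,"x":0,"y":0,"z":0.023,"wx":0,"wy":0,"wz":0},{"jaw":1,"x":0,"y":0,"z":0.023,"wx":0,"wy":0,"wz":0},{"jaw":1,"x":0,"y":0,"z":0.023,"wx":0,"wy":0,"wz":0},{"jaw":1,"x":0,"y":0,"z":0.023,"wx":0,"wy":0,"wz":0},{"jaw":1,"x":0,"y":0,"z":0.023,"wx":0,"wy":0,"wz":0},{"jaw":1,"x":0,"y":0,"z":0.023,"wx":0,"wy":0,"wz":0}]'
python3 - <<'E'
from fork import *
c,P,col=cloud('side')
k=(np.hypot(P[:,0]-562,P[:,1]-150)<75)&(col[:,0]-col[:,2]>40)
q=P[k&(P[:,2]>86)&(P[:,2]<99)];print('lid',np.median(q[:,2]),len(q),cv2.minEnclosingCircle(q[:,:2].astype(np.float32)))
q=P[k&(P[:,2]<14)&(P[:,2]>2)];print('flange',np.median(q[:,2]),q.min(0),q.max(0));print(ctrl.state()['eef_pos'],ctrl.state()['force'])
E
```

```text
time_s: 14.65
eef_pos: [563.9, 155.5, 111.0]
eef_rot: [-180.0, 0.0, 84.8]
force: [0.3, 0.5, -1.3]
opening: 31.0
finger_force: 61.8
lid 91.05916697256293 591 ((563.9678344726562, 154.59768676757812), 44.47910690307617)
flange 8.361747678402594 [511.6  89.7   2. ] [622.2 204.7  14. ]
[563.9 155.5 111. ] [ 0.2  0.2 -1. ]
```

The lid is about 15 mm open, level and centred. It is hanging free, since the load is just its own weight, and the pot is down in the fork.

```bash
python3 -c "
from cell import ctrl
print(ctrl.hand_in())"
```

```text
the job is handed in; nothing more can be done
None
```

I handed the job in at about 15 s on the robot's clock: the pot is home in the fork on the counter, and the gripper holds the lid level about 15 mm open and clear of the pot. No verdict came back.

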